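Snap the split clip onto the stirrer shaft

ROBOT

A 6-joint arm with a two-finger parallel gripper is mounted at the origin on a cart in front of the work surface, level with it; the furniture and walls round the work are solid. World frame = base frame: x ahead of the robot, y to its left, z up, the work surface at z = 0. Lengths are in m, angles in rad, forces in N, time in s.
With the tool pointing down it reaches from about 0.3 to 0.875 m from the base axis. Payload 6.4 kg.
Tool frame: the origin (TCP) lies midway between the tips of the shut fingers; the grasp point (between the pads) lies r.pinch_z behind it (r.pinch_z is the distance from the TCP to the grasp point, in m); z points along the fingers, x is the direction in which the jaws open and shut, and the axes are right-handed (so a half turn about z gives the same grasp; the last joint's range is limited). The gripper opens to 88 mm and grips with 3 to 60 N. Pads are 18 mm wide; open, the fingers measure 123 mm over their backs; the gripper's body (75 mm by 187 mm) begins 45 mm behind the grasp point.
Start: joints at [0.907, 0.181, 1.607, -0, 1.354, -0.206], TCP at [0.254, 0.516, 0.239] pointing down, gripper open.
Joint ranges: [-2.99, 2.99], [-0.89, 2.07], [0.3, 2.58], [-1.14, 4.28], [0, 2.63], [-3.12, 3.12]. Speed limits (rad/s): [2.57, 2.57, 3.01, 3.14, 3.14, 3.14].

INTERFACE

Orientations are given as a unit quaternion [x, y, z, w].
In Python, from bench import read_state, imaging, workorder, r gives the robot as it stands. The module is installed in compiled form; this text tells all that it offers.
- The arm moves only by the tool play_rows, never from a script. Its arguments are lists of equal length, an entry for each row: "fingers": the closure, from 0 (fully open) to 1 (shut); "linear": the shift along the tool's x, y, z as a fraction of full scale, a list of three; "spin": the turn about the tool's z as a fraction of full scale. In form: {"fingers": [fingers, ...], "linear": [[x, y, z], ...], "spin": [spin, ...]}. A call has 1 to 20 rows; each row shifts and turns the commanded pose from where the row before left it, along the tool's axes as they then stand; what a row does not reach is not made up. Full scale, the value 1, is 0.03 m for a shift and 0.08 rad for a turn. A row lasts 1/10 s, in which the tool goes at most 50 mm and 8.59 degrees, less where a joint would pass 70% of its speed; a pose out of reach is approached as far as the arm can. A call with a number of a shift or a turn outside -1 to 1 is refused whole. A call with a gripper value outside its range is refused whole. The fingers move at their own pace and stop on an object; the grip force is fixed at half the most. Time passes only in rows, so rows that do not move let the fingers close. It gives the time, the measured TCP pose, the force and the opening at its end, in the units of the state.
- read_state(): the state, without advancing time (a new reading comes with each control period).
- imaging.capture(name): name is "side" or "top"; returns the picture (400x640x3 uint8, blue, green, red); there is no depth.
- imaging.camera_model(name): a dict with "mtx" (3x3 intrinsics, pixels), "view" (4x4, takes a point from world to camera coordinates). Camera axes: x right, y up, looking along -z (the intrinsics and any distortion apply to the point x, -y, -z); pixel columns grow to the right and rows downward; lengths in m; the calibration is good to about 2 mm. A picture is of the moment at which its call begins. camera_model takes no time and is no camera call.
- workorder.finish_job(): hands the job in, once; it reports no verdict.
The state is a dict: "t": time; "joint_positions": joint angles; "qd": joint speeds; "effort": joint torques, N m; "position": TCP position; "eef_rot": TCP orientation; "ft_force": force on the tool from outside, world axes, zero at the start; "wrist_torque": the same for the moment, N m; "finger_gap": finger opening in m.
Only numpy, scipy, OpenCV 4.12 (cv2) and the standard library are available. Lean on these libraries where they do the work, as an engineer would, in place of code of your own. Each camera call takes 0.05 s, during which the arm holds its last target.

TASK

Pick up the orange-handled fork tool from its dark mat and with its prongs push the split clip along the guide on the white stirrer drive until it snaps fully home round the neck of the shaft. Never touch the clip with the fingers and never push it harder than 15 N: feel for the snap and stop as soon as it is home. Then lay the fork back flat on its mat, let go of it, and leave the jar with the red band and the clear dish where they stand.

Things in the scene. Friction and masses are not known exactly. Their poses are not given: they have to be found in the camera images.
- stirrer: Fixed white stirrer drive, 150 x 120 x 45 mm (x, y, z), flat slippery aluminium deck on top. Origin: centre of its underside; z up; +x is the direction in which the clip is pushed. On the deck (45 mm above the origin) two grey guide rails, 7 mm high, run along x from -68 to -4 mm, inner faces at y = +-17.5 mm, ends open.
- slot (a point): Middle of the black tension slot in the drive's deck: 33 mm along x from the drive's origin, y = 0, at deck height. A rigid upright steel shaft is clamped somewhere in the slot, its axis up to 20 mm before or behind this point along x: not reported, to be felt or seen. Neck 14 mm thick and 7 mm high on the deck; on it a head 22 mm wide and 12 mm high.
- clip: Loose black split spring clip, 50 g, greased, flat, 5 mm thick, 31 mm wide, lying on the deck between the rails, mouth toward the shaft. Origin: underside, centre of the round seat for the neck (once home it lies on the shaft axis, to about 0.5 mm). +x points out of the mouth, z up. Two sprung jaws reach forward to flared lips at x = 11 mm.
- clip_back (a point): Middle of the rear face of the clip's back (x = -13 mm from the clip's origin), where the fork bears. The back runs across y from -9.5 to +9.5 mm; a tail tab 6 mm wide reaches 7 mm further back. The pushing force rises from contact with the neck, 13.5 mm before home, to a peak of 6 to 10 N as the jaws spread, drops as they snap round some 6 mm before home, and rises steeply at home.
- tip_left (a point): Centre of the rounded nose (radius 2.5 mm) of the clip's left jaw (+y side), at x = 5.2 mm. The two noses are 11.4 mm apart, centre to centre, while the clip is off the shaft, up to 19 mm apart as they pass round the neck, and about 13.2 mm once snapped home, where they grip the neck.
- tip_right (a point): Centre of the rounded nose of the clip's right jaw (-y side).
- fork: Loose fork tool, 110 to 180 g, lying flat. Origin: underside of its steel blade; z up, prongs toward +x. Blade 90 x 22 x 6 mm (x = -45 to +45 mm, z = 0 to 6 mm). Orange upright handle block on the blade: x = -30 to +20 mm, 14 mm thick across y, from z = 6 to 50 mm; grip it across y from above.
- prongs (a point): Midway between the ends of the fork's two prongs (x = 62, y = 0, z = 3 mm in the fork's frame). Each prong is 5.6 mm wide and 6 mm thick, at y = +-7.8 mm, 17 mm long; the gap of 10 mm between them takes the clip's tail tab, so that both prong ends bear on the clip's back.
- mat: Fixed dark blue-grey rubber mat, 200 x 130 mm (x, y), 3 mm thick. Origin: centre of its underside; the fork lies on it.
- jar_red: Loose white jar with a red band, 66 mm in diameter, 125 mm high, standing; origin at the centre of its underside. A bystander.
- cup_clear: Loose small clear dish, 48 mm in diameter, 17 mm high; origin at the centre of its underside. A bystander.
There are look-alikes about, which are no part of the job. Of the things like the mat, leave any that is pink; of the rest the larger one is meant.

How it is judged:
By the outcome, as a careful person would: the job done as asked, in the order asked, and still so for the second after the job is handed in, with the robot touching nothing.
It also fails if it takes over 67 s, if anything falls off the work surface, if the arm or the gripper's body presses on something with over 40 N, if the wrist force passes 120 N, or if a joint passes its speed limit or range.

## Working session

There is one attempt and no reset: what is moved stays moved. The work goes in short steps, Python scripts to look and compute and a tool call to move; the robot and the scene stay as the last step left them, time stands still between calls to the robot, and variables do not carry over. Pictures are saved under pics/ and viewed, and the job is handed in when it is done.

Besides the shell and the picture viewer there is one more tool, called after "Request:" as name(argument=value, ...), one argument or row to a line, values as JSON. play_rows: Moves the arm, as the interface text tells. Shift numbers are shares of 0.03 m and turn numbers shares of 0.08 rad, none past 1 either way. Its arguments: {"type":"object","properties":{"fingers":{"type":"array","items":{"type":"number"}},"linear":{"type":"array","items":{"type":"array","items":{"type":"number","minimum":-1,"maximum":1}}},"spin":{"type":"array","items":{"type":"number","minimum":-1,"maximum":1}}},"required":["fingers","linear","spin"]}

```bash
mkdir -p pics; ls; python3 - <<'E'
from bench import read_state, imaging, workorder, r
import cv2
s=read_state(); print(s); print(r.pinch_z)
for n in("side","top"):
    cv2.imwrite(f"pics/{n}0.png",imaging.capture(n)); m=imaging.camera_model(n); print(n,m)
E
```

```text
pics
{'t': 0.0, 'joint_positions': array([ 9.06704089e-01,  1.81536630e-01,  1.60796727e+00, -4.03667709e-07,
        1.35377403e+00, -2.06309368e-01]), 'qd': array([ 3.13791884e-04, -6.57498640e-04,  4.34818285e-04,  1.23052807e-03,
        1.66815502e-03, -9.51897235e-05]), 'effort': array([-1.61772327e-04, -4.33882570e+01, -3.41841352e+01,  7.02185556e-02,
        3.87565128e-02, -1.19403785e-04]), 'position': array([0.25379441, 0.51538874, 0.23783229]), 'eef_rot': array([ 8.49105191e-01,  5.28223120e-01, -7.91425055e-04,  2.89279514e-04]), 'ft_force': array([-0.39788135, -0.44244197,  0.27103413]), 'wrist_torque': array([0.0016523 , 0.0129186 , 0.02156636]), 'finger_gap': 0.0881084639994399}
0.0187
side {'mtx': array([[415.59315814,   0.        , 306.42022017],
       [  0.        , 415.59315814, 199.43345128],
       [  0.        ,   0.        ,   1.        ]]), 'view': array([[ 0.82862447, -0.55943134, -0.02044679, -0.51388654],
       [ 0.38554815,  0.54382691,  0.7453891 , -0.1921618 ],
       [-0.40587451, -0.62553087,  0.666316  , -1.13499422],
       [ 0.        ,  0.        ,  0.        ,  1.        ]])}
top {'mtx': array([[454.00691252,   0.        , 318.85427191],
       [  0.        , 454.00691252, 201.51838794],
       [  0.        ,   0.        ,   1.        ]]), 'view': array([[ 0.01377898, -0.99972933,  0.01874578, -0.11245963],
       [ 0.99232476,  0.0159762 ,  0.12262273, -0.53850066],
       [-0.12288903,  0.01691228,  0.9922763 , -1.23867456],
       [ 0.        ,  0.        ,  0.        ,  1.        ]])}
```

View pics/side0.png

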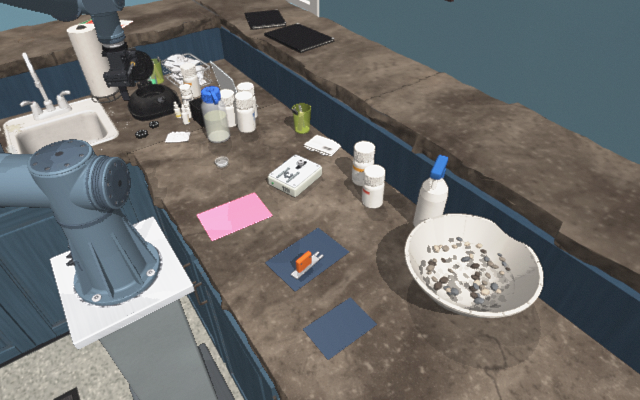

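View pics/top0.png

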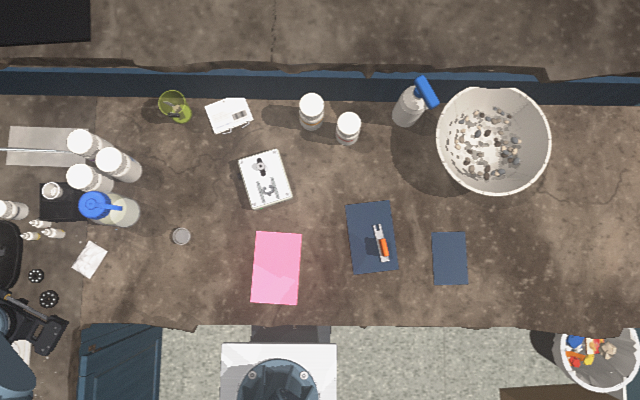

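The top view shows the fork on the dark mat near (382,243) and the stirrer near (265,178). In the side view they are at (305,263) and (296,174). I'll zoom in on both.

```bash
python3 - <<'E'
import cv2,numpy as np
t=cv2.imread("pics/top0.png"); s=cv2.imread("pics/side0.png")
z=lambda im,x,y,w,h,k:cv2.resize(im[y:y+h,x:x+w],None,fx=k,fy=k,interpolation=cv2.INTER_CUBIC)
cv2.imwrite("pics/ztop.png",np.hstack([z(t,230,140,70,75,5.6) , z(t,340,195,70,75,5.6)]))
cv2.imwrite("pics/zside.png",np.hstack([z(s,260,145,70,60,5.6) , z(s,270,232,70,60,5.6)]))
E
```

```text
(no output)
```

View pics/ztop.png

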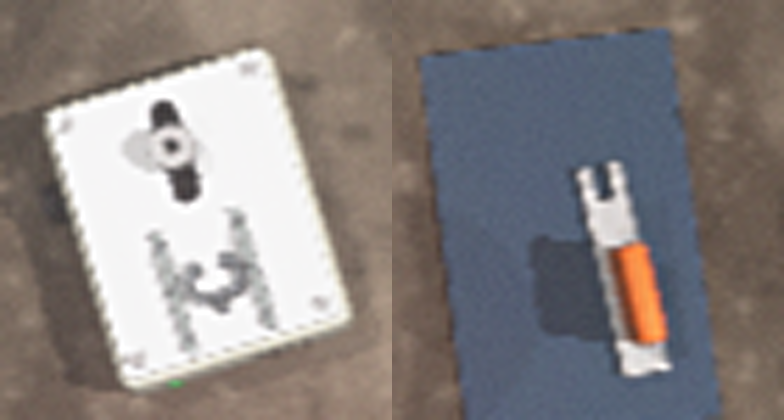

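View pics/zside.png

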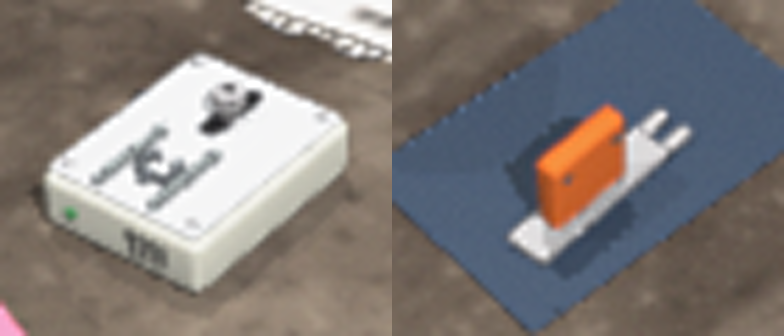

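```bash
cat > h.py <<'E'
import cv2,numpy as np
from bench import read_state, imaging, r
def ray(n,px,z):
    m=imaging.camera_model(n); V=np.array(m["view"]);K=m["mtx"]
    px=np.atleast_2d(np.array(px,float)); d=np.linalg.inv(K)@np.c_[px,np.ones(len(px))].T
    d=np.array([d[0],-d[1],-d[2]]); R=V[:3,:3]; C=-R.T@V[:3,3]; D=(R.T@d).T
    return (C+D*((z-C[2])/D[:,2])[:,None])[:,:2]
def proj(n,P):
    m=imaging.camera_model(n); V=np.array(m["view"]);K=m["mtx"]
    p=(V[:3,:3]@np.atleast_2d(P).T).T+V[:3,3]; p=np.c_[p[:,0],-p[:,1],-p[:,2]]; q=(K@p.T).T
    return q[:,:2]/q[:,2:]
def rect(n,mask,z):
    c=max(cv2.findContours(mask,cv2.RETR_EXTERNAL,cv2.CHAIN_APPROX_NONE)[0],key=cv2.contourArea)[:,0]
    w=ray(n,c,z); return cv2.minAreaRect((w*1000).astype(np.float32)),w
E
python3 - <<'E'
from h import *
for n,box in(("top",(230,140,70,75)),("side",(260,145,70,60))):
    im=cv2.imread(f"pics/{n}0.png").copy(); x,y,w,h=box
    m=np.zeros(im.shape[:2],np.uint8); m[y:y+h,x:x+w]=(im[y:y+h,x:x+w].min(2)>205)*255
    m=cv2.morphologyEx(m,cv2.MORPH_CLOSE,np.ones((3,3)))
    print(n,"deck",rect(n,m,.045)[0]); 
    if n=="top": cv2.imwrite("pics/m1.png",cv2.resize(m[y:y+h,x:x+w],None,fx=5,fy=5))
for n,box in(("top",(335,190,80,90)),("side",(255,220,100,80))):
    im=cv2.imread(f"pics/{n}0.png"); hsv=cv2.cvtColor(im,cv2.COLOR_BGR2HSV); x,y,w,h=box
    k=np.zeros(im.shape[:2],np.uint8); k[y:y+h,x:x+w]=255
    o=cv2.inRange(hsv,(3,150,90),(20,255,255))&k
    b=cv2.inRange(hsv,(0,0,165),(180,70,255))&k
    mt=cv2.inRange(hsv,(95,60,30),(125,255,140))&k
    rb,wb=rect(n,b,.009)
    print(n,"blade",rb,"\n handle top z.053",rect(n,o,.053)[0],"\n mat",rect(n,cv2.morphologyEx(mt|o|b,cv2.MORPH_CLOSE,np.ones((5,5))),.003)[0])
    ob=imaging.camera_model(n)
E
```

```text
top deck ((602.2103271484375, 47.4451789855957), (145.37838745117188, 113.39215087890625), 18.375688552856445)
side deck ((601.2835083007812, 37.03837585449219), (149.30178833007812, 120.96955871582031), 18.098047256469727)
top blade ((460.22186279296875, -274.4967956542969), (40.54611587524414, 21.73947525024414), 12.536625862121582) 
 handle top z.053 ((414.8935852050781, -283.1995849609375), (46.387489318847656, 16.711166381835938), 12.494989395141602) 
 mat ((445.911376953125, -255.58079528808594), (197.93406677246094, 127.09679412841797), 7.542690753936768)
side blade ((429.3421630859375, -286.185546875), (105.13964080810547, 22.65054702758789), 14.23837947845459) 
 handle top z.053 ((408.2891845703125, -300.94793701171875), (68.24309539794922, 33.03306198120117), 17.466650009155273) 
 mat ((446.7527160644531, -260.15850830078125), (197.6481170654297, 128.05715942382812), 7.44407320022583)
```

Request:
play_rows(
  fingers=[0,0,0,0,0,0,0,0,0,0,0,0,0,0,0,0,0,0,0,0],
  linear=[
    [0,0,0],
    [0,0,0],
    [0,0,0],
    [0,0,0],
    [0,0,0],
    [0,0,0],
    [0,0,0],
    [0,0,0],
    [0,0,0],
    [-0.5,0,0],
    [-1,0,0],
    [-1,0,0],
    [-1,0,0],
    [-1,0,0],
    [-1,0,0],
    [-1,0,0],
    [-1,0,0],
    [-1,0,0],
    [-1,0,0],
    [-1,0,0],
  ],
  spin=[-0.94,-0.94,-0.94,-0.94,-0.94,-0.94,-0.94,-0.94,-0.92,0,0,0,0,0,0,0,0,0,0,0],
)

```text
t: 2.1
position: [0.3216, 0.2064, 0.2383]
eef_rot: [0.627, 0.779, -0.0, 0.0]
ft_force: [0.3, -1.4, 0.6]
finger_gap: 0.0877
```

Request:
play_rows(
  fingers=[0,0,0,0,0,0,0,0,0,0,0,0,0,0,0,0,0,0,0],
  linear=[
    [-1,0,0],
    [-1,0,0],
    [-1,0,0],
    [-1,0,0],
    [-1,0,0],
    [-1,0,0],
    [-1,0,0],
    [-1,0,0],
    [-1,0,0],
    [-1,0,0],
    [-1,0,0],
    [-1,0,0],
    [-1,0,0],
    [-1,0,0],
    [-1,0,0],
    [-1,0,0],
    [-0.5,-0.5,0],
    [0,0,0],
    [0,0,0],
  ],
  spin=[0,0,0,0,0,0,0,0,0,0,0,0,0,0,0,0,0,0,0],
)

```text
t: 4.0
position: [0.4133, -0.2781, 0.2383]
eef_rot: [0.627, 0.779, 0.0, -0.001]
ft_force: [-0.2, 0.5, -0.2]
finger_gap: 0.0882
```

Request:
play_rows(
  fingers=[0,0,0,0,0,0,0,0],
  linear=[
    [-0.24,0,0.5],
    [0,0,1],
    [0,0,1],
    [0,0,1],
    [0,0,1],
    [0,0,0.6],
    [0,0,0.4],
    [0,0,0],
  ],
  spin=[0,0,0,0,0,0,0,0],
)

```text
t: 4.8
position: [0.4151, -0.2838, 0.0725]
eef_rot: [0.626, 0.78, 0.0, -0.001]
ft_force: [0.4, -0.7, 0.9]
finger_gap: 0.088
```

```bash
python3 - <<'E'
from h import *
for n,(x,y,w,h) in(("top",(330,180,90,100)),("side",(250,200,110,100))):
    im=imaging.capture(n); cv2.imwrite(f"pics/{n}1.png",im)
    cv2.imwrite(f"pics/z{n}1.png",cv2.resize(im[y:y+h,x:x+w],None,fx=5.5,fy=5.5,interpolation=cv2.INTER_CUBIC))
a,b=[cv2.imread(f"pics/z{n}1.png") for n in("top","side")]
cv2.imwrite("pics/z1.png",cv2.resize(np.hstack([a,b]),None,fx=.72,fy=.72))
E
```

```text
(no output)
```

View pics/z1.png

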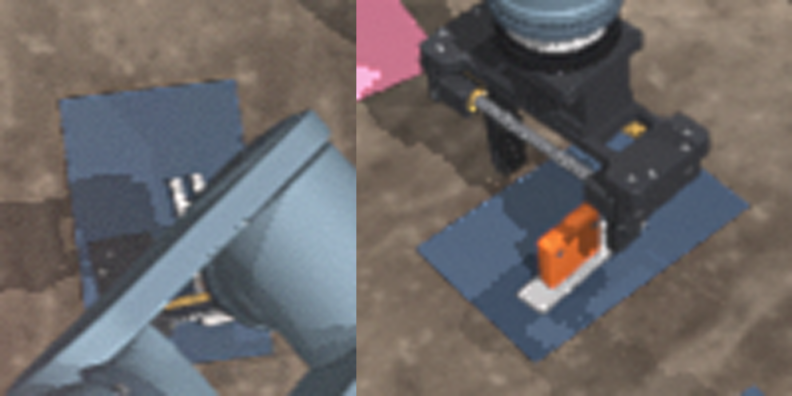

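Request:
play_rows(
  fingers=[0,0,0,0,0],
  linear=[
    [0,0,0.7],
    [0,0,0.7],
    [0,0,0.4],
    [0,0,0.15],
    [0,0,0],
  ],
  spin=[0,0,0,0,0],
)

```text
t: 5.4
position: [0.4159, -0.2855, 0.0154]
eef_rot: [0.626, 0.78, -0.0, 0.0]
ft_force: [-0.5, -0.6, -0.0]
finger_gap: 0.0878
```

```bash
python3 - <<'E'
from h import *
for n,(x,y,w,h) in(("side",(250,200,110,100)),):
    im=imaging.capture(n); cv2.imwrite(f"pics/{n}2.png",im)
    cv2.imwrite(f"pics/z{n}2.png",cv2.resize(im[y:y+h,x:x+w],None,fx=5.5,fy=5.5,interpolation=cv2.INTER_CUBIC))
E
```

```text
(no output)
```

View pics/zside2.png

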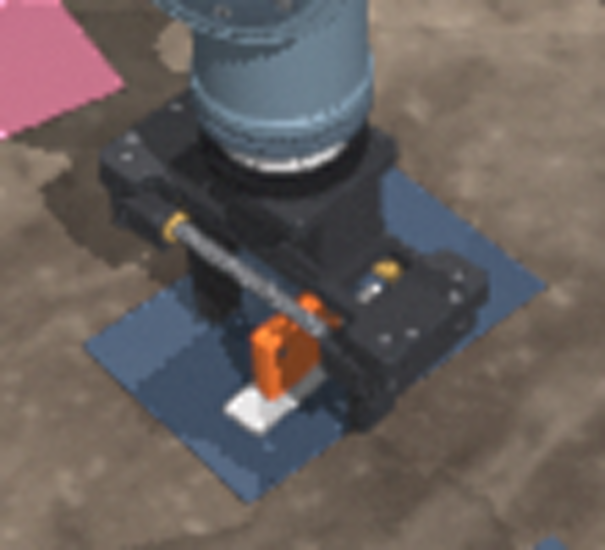

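The handle at (285,355) in the zoomed view sits between the open fingers. I'll go down the last 2 mm and grip.

Request:
play_rows(
  fingers=[0,0.5,1,1,1,1,1,1,1,1],
  linear=[
    [0,0,0.07],
    [0,0,0],
    [0,0,0],
    [0,0,0],
    [0,0,0],
    [0,0,0],
    [0,0,0],
    [0,0,0],
    [0,0,0],
    [0,0,0],
  ],
  spin=[0,0,0,0,0,0,0,0,0,0],
)

```text
t: 6.45
position: [0.4157, -0.2854, 0.0131]
eef_rot: [0.626, 0.78, -0.0, -0.0]
ft_force: [-0.3, 0.3, 0.0]
finger_gap: 0.0184
```

Request:
play_rows(
  fingers=[1,1,1,1,1],
  linear=[
    [0,0,0],
    [0,0,0],
    [0,0,0],
    [0,0,0],
    [0,0,0],
  ],
  spin=[0,0,0,0,0],
)

```text
t: 6.95
position: [0.4158, -0.2854, 0.0131]
eef_rot: [0.626, 0.78, -0.0, 0.0]
ft_force: [0.8, -0.4, -0.5]
finger_gap: 0.0136
```

Request:
play_rows(
  fingers=[1,1,1,1,1,1],
  linear=[
    [0,0,-0.3],
    [0,0,-0.8],
    [0,0,-1],
    [0,0,-1],
    [0,0,-0.9],
    [0,0,0],
  ],
  spin=[0,0,0,0,0,0],
)

```text
t: 7.55
position: [0.4177, -0.2873, 0.1374]
eef_rot: [0.626, 0.78, -0.001, 0.004]
ft_force: [0.4, -1.6, -0.6]
finger_gap: 0.014
```

```bash
python3 - <<'E'
from h import *
t=cv2.imread("pics/top0.png"); s=cv2.imread("pics/side0.png")
z=lambda im,x,y,w,h,k:cv2.resize(im[y:y+h,x:x+w],None,fx=k,fy=k,interpolation=cv2.INTER_LANCZOS4)
cv2.imwrite("pics/zz.png",np.hstack([z(t,250,155,36,50,11),z(s,268,152,36,50,11)]))
T=lambda P:[( (x+.5)/5.6-.5+230,(y+.5)/5.6-.5+140) for x,y in P]
S=lambda P:[( (x+.5)/5.6-.5+260,(y+.5)/5.6-.5+145) for x,y in P]
a=ray("top",T([(45,115),(270,48),(352,318),(128,388)]),.045)*1000
b=ray("side",S([(196,55),(350,125),(198,243),(45,172)]),.045)*1000
print(a.round(1),a.mean(0));print(b.round(1),b.mean(0))
for q in(a,b): 
    d=np.roll(q,-1,0)-q; print(np.linalg.norm(d,axis=1).round(1),np.degrees(np.arctan2(d[:,1],d[:,0])).round(1))
print("shaft",ray("top",T([(172,146)]),.064)*1000,"slot ends",ray("top",T([(163,105),(187,200)]),.045)*1000)
for n in("top","side"):
    V=imaging.camera_model(n)["view"]; print(-V[:3,:3].T@V[:3,3])
E
```

```text
[[652.  125. ]
 [688.3  13.5]
 [552.  -30.6]
 [515.3  79.2]] [601.89694206  46.770253  ]
[[651.1 117.5]
 [687.1   4.1]
 [554.1 -34.9]
 [516.1  70.9]] [602.08461998  39.38749997]
[117.3 143.2 115.8 144.1] [ -72.  -162.1  108.5   18.5]
[119.  138.6 112.4 142.8] [ -72.4 -163.7  109.8   19.1]
shaft [[633.45781745  58.94998403]] slot ends [[658.1202037   66.25099783]
 [610.04143787  52.86150922]]
[ 0.3836976  -0.08287718  1.29724797]
[ 0.03924137 -0.8929554   0.88899279]
```

View pics/zz.png

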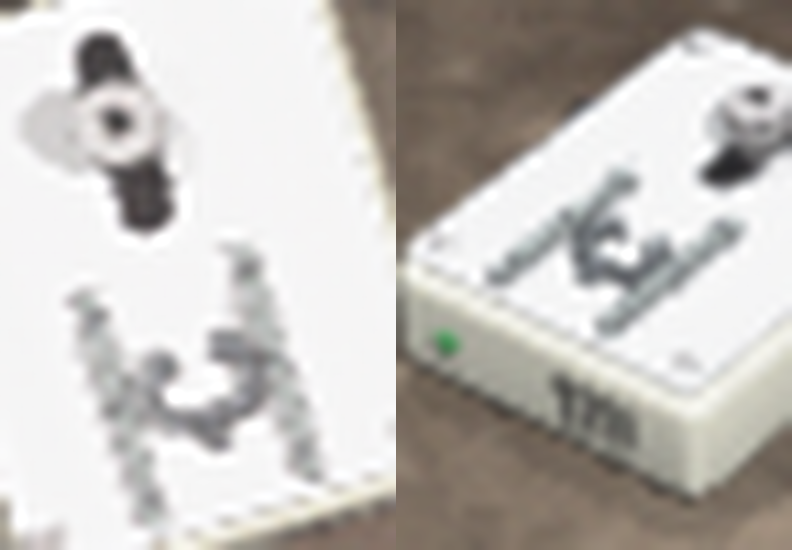

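```bash
python3 - <<'E'
from h import *
s=read_state();print(s['position'],s['eef_rot'])
for n in("top","side"):
    im=imaging.capture(n); cv2.imwrite(f"pics/{n}3.png",im)
    c=proj(n,[.4+.066,-.275,.13])[0].astype(int); print(c)
    cv2.imwrite(f"pics/z{n}3.png",cv2.resize(im[c[1]-40:c[1]+40,c[0]-35:c[0]+35],None,fx=5.6,fy=5.6,interpolation=cv2.INTER_CUBIC))
cv2.imwrite("pics/z3.png",np.hstack([cv2.imread(f"pics/z{n}3.png") for n in("top","side")]))
E
```

```text
[ 0.41766434 -0.28734488  0.13735999] [ 6.26129936e-01  7.79709009e-01 -5.99116525e-04  3.84768521e-03]
[385 226]
[315 224]
```

View pics/z3.png

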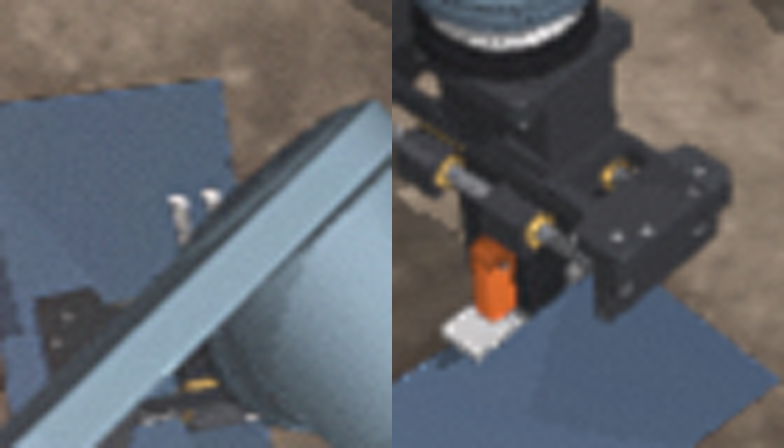

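```bash
python3 - <<'E'
from h import *
s=read_state();p=s['position'];print(p)
q=s['eef_rot'];th=2*np.arctan2(q[1],q[0]);print(np.degrees(th)-90)
f=np.array([np.sin(th),-np.cos(th)]);l=np.array([np.cos(th),np.sin(th)])
z=p[2]-.0101+.006
U=lambda P,c,off:[((x-off+.5)/5.6-.5+c[0]-35,(y+.5)/5.6-.5+c[1]-40) for x,y in P]
a=ray("top",U([(177,197),(210,190)],(385,226),0),z)
b=ray("side",U([(440,333),(480,358),(525,320)],(315,224),392),z)
for nm,w in(("top prongs",a),("side rear corners L,R(bottom?),",b)):
    for k in w: print(nm,(k*1000).round(1),"along %.1f lat %.1f"%((k-p[:2])@f*1000,(k-p[:2])@l*1000))
print(proj("top",[*(p[:2]+.067*f),z]),proj("side",[*(p[:2]-.04*f),z]))
E
```

```text
[ 0.41573064 -0.28536993  0.13324787]
12.454389744775142
top prongs [ 480.8 -264.7] along 68.0 lat 6.1
top prongs [ 484.3 -280. ] along 68.1 lat -9.5
side rear corners L,R(bottom?), [ 375.4 -287. ] along -39.7 lat 7.1
side rear corners L,R(bottom?), [ 381.9 -309.4] along -38.2 lat -16.1
side rear corners L,R(bottom?), [ 410.2 -302.1] along -9.0 lat -15.1
[[383.59276384 220.66926553]] [[290.11491873 244.5703103 ]]
```

```bash
python3 - <<'E'
from h import *
s=read_state();print(s['position'],s['eef_rot'])
for n in("top","side"):
    im=imaging.capture(n); cv2.imwrite(f"pics/{n}4.png",im)
    x,y={"top":(365,200),"side":(275,220)}[n]
    cv2.imwrite(f"pics/z{n}4.png",cv2.resize(im[y:y+40,x:x+40],None,fx=10,fy=10,interpolation=cv2.INTER_CUBIC))
cv2.imwrite("pics/z4.png",np.hstack([cv2.imread(f"pics/z{n}4.png") for n in("top","side")]))
print(read_state()['position'])
E
```

```text
[ 0.41573064 -0.28536993  0.13324787] [ 6.26233770e-01  7.79635206e-01 -6.76143781e-05  4.54042711e-04]
[ 0.41487758 -0.28445487  0.13157614]
```

View pics/z4.png

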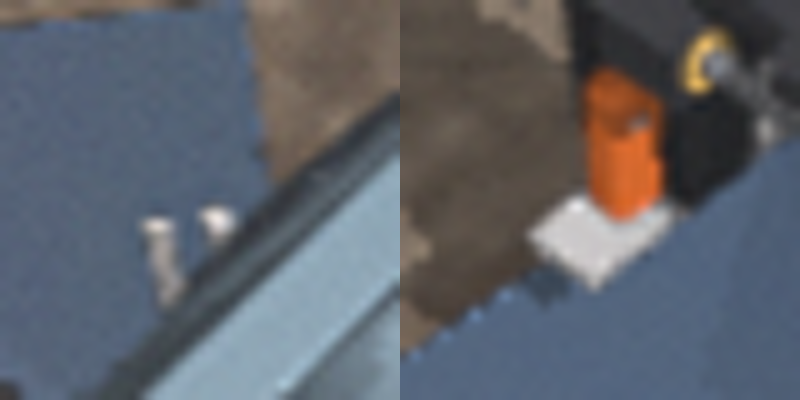

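```bash
python3 - <<'E'
from h import *
s=read_state()
p=np.array([.4151,-.2847,.1318]) 
q=s['eef_rot'];th=2*np.arctan2(q[1],q[0])
f=np.array([np.sin(th),-np.cos(th)]);l=np.array([np.cos(th),np.sin(th)])
z=p[2]-.0041
a=ray("top",np.array([(157,221),(216,211)])/10-.45+[365,200],z)
b=ray("side",np.array([(129,238),(194,278)])/10-.45+[275,220],z)
for nm,w in(("top prongs",a),("side rear corners",b)):
    for k in w: print(nm,(k*1000).round(1),"along %.1f lat %.1f"%((k-p[:2])@f*1000,(k-p[:2])@l*1000))
    m=w.mean(0)-p[:2]; print("mid off", m@f*1000,m@l*1000)
E
```

```text
top prongs [ 478.6 -262.5] along 66.8 lat 8.0
top prongs [ 481.4 -277.8] along 66.3 lat -7.6
mid off 66.52608720533267 0.22946935481640515
side rear corners [ 374.1 -285.7] along -40.3 lat 7.9
side rear corners [ 380.1 -305.9] along -38.7 lat -13.2
mid off -39.49167820639469 -2.6364575764875573
```

```bash
python3 - <<'E'
from h import *
Z=lambda P:(np.array(P)+.5)/11-.5+[250,155]
yaw=np.radians(18.2);f=np.array([np.cos(yaw),np.sin(yaw)]);l=np.array([-f[1],f[0]])
o=np.array([.634,.0595])-.033*f
print("o",o)
def rep(n,w):
    for k in w: print(n,(k*1000).round(1),"drive x %.1f y %.1f"%((k-o)@f*1000,(k-o)@l*1000))
rep("rails Lf Lb Rf Rb",ray("top",Z([(80,297),(150,515),(238,248),(310,475)]),.052))
rep("slot",ray("top",Z([(100,32),(145,232)]),.045))
rep("shaft",ray("top",Z([(117,123)]),.064))
rep("clip tail, left lip,right lip",ray("top",Z([(217,447),(158,358),(226,338)]),.050))
E
```

```text
o [0.60265092 0.04919295]
rails Lf Lb Rf Rb [590.9  68.6] drive x -5.1 y 22.1
rails Lf Lb Rf Rb [535.9  49.4] drive x -63.4 y 21.1
rails Lf Lb Rf Rb [604.1  29.2] drive x -4.8 y -19.4
rails Lf Lb Rf Rb [546.6   9.7] drive x -65.6 y -20.1
slot [660.6  66.5] drive x 60.5 y -1.7
slot [609.1  53.5] drive x 7.5 y 2.1
shaft [633.3  59.3] drive x 32.2 y 0.0
clip tail, left lip,right lip [553.6  33.3] drive x -51.5 y 0.3
clip tail, left lip,right lip [576.   48.8] drive x -25.4 y 7.9
clip tail, left lip,right lip [581.4  31.8] drive x -25.6 y -9.9
```

Request:
play_rows(
  fingers=[1,1,1,1,1,1,1,1,1,1,1,1,1,1,1,1,1],
  linear=[
    [0,0,0],
    [0,0,0],
    [0.4,0.2,0],
    [0.7,0.36,0],
    [0.75,0.385,0],
    [0.75,0.385,0],
    [0.75,0.385,0],
    [0.75,0.385,0],
    [0.75,0.385,0],
    [0.75,0.385,0],
    [0.75,0.385,0],
    [0.75,0.385,0],
    [0.75,0.385,0],
    [0.45,0.23,0],
    [0.27,0.145,0],
    [0,0,0],
    [0,0,0],
  ],
  spin=[-0.66,-0.67,0,0,0,0,0,0,0,0,0,0,0,0,0,0,0],
)

```text
t: 9.45
position: [0.4587, 0.0003, 0.1327]
eef_rot: [0.584, 0.812, -0.0, -0.0]
ft_force: [-0.7, -0.5, -1.3]
finger_gap: 0.014
```

```bash
cat > shot.py <<'E'
from h import *
import sys
k=sys.argv[1]; L=[]
for n,(x,y,w,h) in(("top",(235,150,60,70)),("side",(250,150,60,70))):
    im=imaging.capture(n); cv2.imwrite(f"pics/{n}{k}.png",im)
    L.append(cv2.resize(im[y:y+h,x:x+w],None,fx=6.6,fy=6.6,interpolation=cv2.INTER_LANCZOS4))
cv2.imwrite(f"pics/z{k}.png",np.hstack(L)); s=read_state(); print(s['t'],s['position'],s['eef_rot'],s['ft_force'])
E
python3 shot.py 5
```

```text
9.55 [ 4.58923616e-01 -1.93328427e-04  1.32942943e-01] [ 5.84287539e-01  8.11546695e-01 -1.42382374e-04 -1.11817708e-04] [ 0.22908974 -1.12138519 -1.92467436]
```

View pics/z5.png

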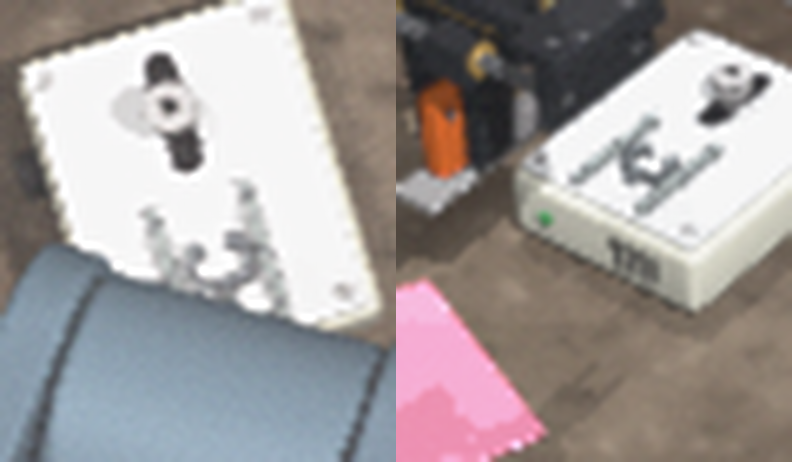

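Request:
play_rows(
  fingers=[1,1,1,1,1,1,1],
  linear=[
    [0,0,0.4],
    [0,0,0.7],
    [0,0,0.7],
    [0,0,0.4],
    [0,0,0.3],
    [0,0,0],
    [0,0,0],
  ],
  spin=[0,0,0,0,0,0,0],
)

```text
t: 10.25
position: [0.4594, 0.0002, 0.0584]
eef_rot: [0.584, 0.812, 0.0, 0.0]
ft_force: [0.3, -1.0, -2.0]
finger_gap: 0.0134
```

```bash
python3 shot.py 6
```

```text
10.35 [4.59846470e-01 1.36931267e-04 5.88997630e-02] [5.83851363e-01 8.11860174e-01 2.65856830e-04 7.56571638e-04] [-0.01145255 -0.69036533 -2.02230963]
```

View pics/z6.png

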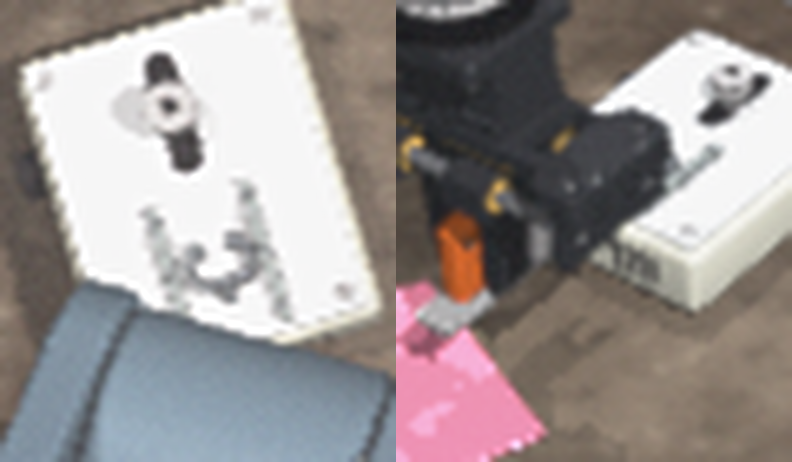

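Request:
play_rows(
  fingers=[1,1,1,1,1,1,1,1],
  linear=[
    [0.05,0.2,0],
    [0,0.2,0],
    [0,0.2,0],
    [0,0.15,0],
    [0,0,0],
    [0,0,0.05],
    [0,0,0.03],
    [0,0,0],
  ],
  spin=[0,0,0,0,0,0,0,0],
)

```text
t: 11.15
position: [0.4795, 0.0089, 0.0554]
eef_rot: [0.584, 0.812, -0.0, -0.0]
ft_force: [0.1, -0.5, -1.6]
finger_gap: 0.0137
```

Request:
play_rows(
  fingers=[1,1],
  linear=[
    [0,0,0],
    [0,0,0],
  ],
  spin=[0,0],
)

```text
t: 11.35
position: [0.4799, 0.0089, 0.0557]
eef_rot: [0.584, 0.812, -0.0, -0.0]
ft_force: [-0.4, 0.4, -1.7]
finger_gap: 0.0136
```

Request:
play_rows(
  fingers=[1,1,1,1,1],
  linear=[
    [0.08,0,0],
    [0.07,0,0],
    [0.03,0,0],
    [0,0,0],
    [0,0,0],
  ],
  spin=[0,0,0,0,0],
)

```text
t: 11.85
position: [0.4784, 0.0137, 0.0558]
eef_rot: [0.584, 0.812, -0.0, 0.0]
ft_force: [-0.0, -2.8, -0.6]
finger_gap: 0.0135
```

Request:
play_rows(
  fingers=[1,1,1],
  linear=[
    [0.03,0,0],
    [0,0,0],
    [0,0,0],
  ],
  spin=[0,0,0],
)

```text
t: 12.15
position: [0.4783, 0.0143, 0.0559]
eef_rot: [0.584, 0.812, -0.0, 0.001]
ft_force: [0.1, -6.6, -1.3]
finger_gap: 0.0137
```

Request:
play_rows(
  fingers=[1,1,1],
  linear=[
    [0.03,0,0],
    [0,0,0],
    [0,0,0],
  ],
  spin=[0,0,0],
)

```text
t: 12.45
position: [0.4782, 0.0148, 0.056]
eef_rot: [0.584, 0.812, -0.0, 0.001]
ft_force: [0.9, -8.4, -1.9]
finger_gap: 0.0134
```

Request:
play_rows(
  fingers=[1,1,1,1,1,1],
  linear=[
    [-0.14,0,0],
    [-0.15,0,0],
    [-0.15,0,0],
    [-0.05,0,0],
    [0,0,0],
    [0,0,0],
  ],
  spin=[0,0,0,0,0,0],
)

```text
t: 13.05
position: [0.4822, 0.0019, 0.0556]
eef_rot: [0.584, 0.812, 0.0, -0.0]
ft_force: [-0.1, 0.5, -2.1]
finger_gap: 0.0136
```

Request:
play_rows(
  fingers=[1,1,1],
  linear=[
    [-0.03,0,0],
    [0,0,0],
    [0,0,0],
  ],
  spin=[0,0,0],
)

```text
t: 13.35
position: [0.4826, 0.0011, 0.0557]
eef_rot: [0.584, 0.812, 0.0, 0.0]
ft_force: [-0.2, 0.1, -2.1]
finger_gap: 0.0137
```

Request:
play_rows(
  fingers=[1,1,1],
  linear=[
    [-0.03,0,0],
    [0,0,0],
    [0,0,0],
  ],
  spin=[0,0,0],
)

```text
t: 13.65
position: [0.4829, 0.0001, 0.0557]
eef_rot: [0.584, 0.812, 0.0, 0.0]
ft_force: [-1.3, 0.2, -2.2]
finger_gap: 0.0139
```

Request:
play_rows(
  fingers=[1,1,1],
  linear=[
    [-0.03,0,0],
    [0,0,0],
    [0,0,0],
  ],
  spin=[0,0,0],
)

```text
t: 13.95
position: [0.483, -0.0005, 0.0556]
eef_rot: [0.584, 0.812, 0.0, -0.0]
ft_force: [-0.5, 1.9, -0.9]
finger_gap: 0.0136
```

Request:
play_rows(
  fingers=[1,1,1],
  linear=[
    [-0.03,0,0],
    [0,0,0],
    [0,0,0],
  ],
  spin=[0,0,0],
)

```text
t: 14.25
position: [0.4831, -0.001, 0.0555]
eef_rot: [0.584, 0.812, 0.0, -0.001]
ft_force: [-1.0, 4.4, 0.0]
finger_gap: 0.0136
```

Request:
play_rows(
  fingers=[1,1,1,1,1,1,1,1,1,1,1,1],
  linear=[
    [0.13,0,0],
    [0.13,0,0],
    [0,0,0],
    [0,0.1,0],
    [0,0.1,0],
    [0,0.1,0],
    [0,0.08,0],
    [0,0.08,0],
    [0,0.08,0],
    [0,0.08,0],
    [0,0.08,0],
    [0,0,0],
  ],
  spin=[0,0,0,0,0,0,0,0,0,0,0,0],
)

```text
t: 15.45
position: [0.5013, 0.0125, 0.0558]
eef_rot: [0.584, 0.812, 0.0, 0.0]
ft_force: [0.4, -1.4, -2.2]
finger_gap: 0.0142
```

```bash
python3 shot.py 7
```

```text
15.55 [0.50088854 0.01252955 0.05569549] [ 5.83823289e-01  8.11880758e-01 -2.43136356e-05 -3.62204270e-05] [ 0.53636334 -0.41278783 -1.69663044]
```

View pics/z7.png

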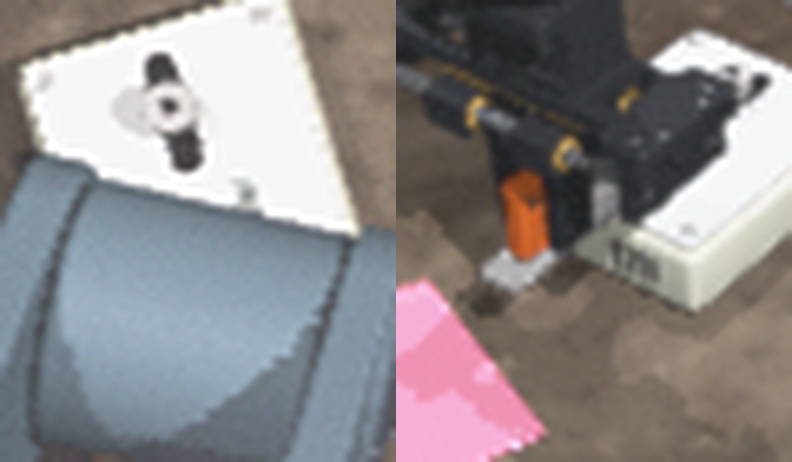

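Request:
play_rows(
  fingers=[1,1,1,1,1,1,1,1,1,1,1,1,1],
  linear=[
    [0,0.05,0],
    [0,0.1,0],
    [0,0.1,0],
    [0,0.1,0],
    [0,0.1,0],
    [0,0.1,0],
    [0,0.1,0],
    [0,0.1,0],
    [0,0.1,0],
    [0,0.1,0],
    [0,0.1,0],
    [0,0.05,0],
    [0,0,0],
  ],
  spin=[0,0,0,0,0,0,0,0,0,0,0,0,0],
)

```text
t: 16.85
position: [0.5324, 0.023, 0.0557]
eef_rot: [0.584, 0.812, 0.0, 0.0]
ft_force: [0.6, -0.2, -2.6]
finger_gap: 0.0137
```

Request:
play_rows(
  fingers=[1,1,1,1],
  linear=[
    [0,0.03,0],
    [0,0.03,0],
    [0,0,0],
    [0,0,0],
  ],
  spin=[0,0,0,0],
)

```text
t: 17.25
position: [0.5339, 0.0235, 0.0557]
eef_rot: [0.584, 0.812, -0.0, -0.0]
ft_force: [0.2, -0.2, -1.8]
finger_gap: 0.0134
```

Request:
play_rows(
  fingers=[1,1,1,1],
  linear=[
    [0,0.04,0],
    [0,0.04,0],
    [0,0.04,0],
    [0,0,0],
  ],
  spin=[0,0,0,0],
)

```text
t: 17.65
position: [0.5375, 0.0247, 0.0558]
eef_rot: [0.584, 0.812, 0.0, 0.0]
ft_force: [0.1, -0.5, -1.6]
finger_gap: 0.0137
```

Request:
play_rows(
  fingers=[1,1,1,1],
  linear=[
    [0,0.04,0],
    [0,0.04,0],
    [0,0.03,0],
    [0,0,0],
  ],
  spin=[0,0,0,0],
)

```text
t: 18.05
position: [0.5406, 0.0258, 0.0557]
eef_rot: [0.584, 0.812, 0.0, 0.0]
ft_force: [-0.1, -0.0, -1.8]
finger_gap: 0.0135
```

Request:
play_rows(
  fingers=[1,1,1],
  linear=[
    [0,0.04,0],
    [0,0.03,0],
    [0,0,0],
  ],
  spin=[0,0,0],
)

```text
t: 18.35
position: [0.5426, 0.0265, 0.0557]
eef_rot: [0.584, 0.812, 0.0, 0.0]
ft_force: [0.4, 0.5, -1.1]
finger_gap: 0.0135
```

Request:
play_rows(
  fingers=[1,1,1],
  linear=[
    [0,0.035,0],
    [0,0.035,0],
    [0,0,0],
  ],
  spin=[0,0,0],
)

```text
t: 18.65
position: [0.5446, 0.0271, 0.0557]
eef_rot: [0.584, 0.812, 0.0, 0.0]
ft_force: [-0.7, -0.4, -1.5]
finger_gap: 0.0136
```

Request:
play_rows(
  fingers=[1,1,1],
  linear=[
    [0,0.03,0],
    [0,0.03,0],
    [0,0,0],
  ],
  spin=[0,0,0],
)

```text
t: 18.95
position: [0.5463, 0.0277, 0.0557]
eef_rot: [0.584, 0.812, 0.0, 0.0]
ft_force: [0.6, -0.8, -0.9]
finger_gap: 0.0138
```

Request:
play_rows(
  fingers=[1,1,1],
  linear=[
    [0,0.025,0],
    [0,0.025,0],
    [0,0,0],
  ],
  spin=[0,0,0],
)

```text
t: 19.25
position: [0.5472, 0.0282, 0.0555]
eef_rot: [0.584, 0.812, -0.0, -0.0]
ft_force: [-1.3, -0.6, -1.4]
finger_gap: 0.0137
```

Request:
play_rows(
  fingers=[1,1,1],
  linear=[
    [0,0.03,0],
    [0,0,0],
    [0,0,0],
  ],
  spin=[0,0,0],
)

```text
t: 19.55
position: [0.5477, 0.0284, 0.0554]
eef_rot: [0.584, 0.812, -0.0, -0.001]
ft_force: [-3.7, -0.3, -2.5]
finger_gap: 0.0138
```

Request:
play_rows(
  fingers=[1,1,1],
  linear=[
    [0,0.03,0],
    [0,0,0],
    [0,0,0],
  ],
  spin=[0,0,0],
)

```text
t: 19.85
position: [0.5484, 0.0286, 0.0554]
eef_rot: [0.584, 0.812, -0.001, -0.001]
ft_force: [-5.7, -1.8, -1.3]
finger_gap: 0.0139
```

Request:
play_rows(
  fingers=[1,1,1],
  linear=[
    [0,0.03,0],
    [0,0,0],
    [0,0,0],
  ],
  spin=[0,0,0],
)

```text
t: 20.15
position: [0.549, 0.0289, 0.0553]
eef_rot: [0.584, 0.812, -0.001, -0.001]
ft_force: [-5.7, -1.7, -1.0]
finger_gap: 0.0143
```

Request:
play_rows(
  fingers=[1,1],
  linear=[
    [0,0.03,0],
    [0,0,0],
  ],
  spin=[0,0],
)

```text
t: 20.35
position: [0.5496, 0.0291, 0.0553]
eef_rot: [0.584, 0.812, -0.001, -0.001]
ft_force: [-6.8, -2.4, 0.8]
finger_gap: 0.0135
```

Request:
play_rows(
  fingers=[1,1],
  linear=[
    [0,0.03,0],
    [0,0,0],
  ],
  spin=[0,0],
)

```text
t: 20.55
position: [0.5507, 0.0294, 0.0553]
eef_rot: [0.584, 0.812, -0.001, -0.001]
ft_force: [-4.7, -1.9, -0.2]
finger_gap: 0.0138
```

Request:
play_rows(
  fingers=[1,1],
  linear=[
    [0,0.03,0],
    [0,0,0],
  ],
  spin=[0,0],
)

```text
t: 20.75
position: [0.552, 0.0298, 0.0554]
eef_rot: [0.584, 0.812, -0.0, -0.001]
ft_force: [-3.7, -1.4, -2.3]
finger_gap: 0.0135
```

Request:
play_rows(
  fingers=[1,1],
  linear=[
    [0,0.03,0],
    [0,0,0],
  ],
  spin=[0,0],
)

```text
t: 20.95
position: [0.5542, 0.0302, 0.0559]
eef_rot: [0.584, 0.812, 0.001, 0.001]
ft_force: [0.7, 0.0, -0.7]
finger_gap: 0.0139
```

Request:
play_rows(
  fingers=[1,1],
  linear=[
    [0,0.03,0],
    [0,0,0],
  ],
  spin=[0,0],
)

```text
t: 21.15
position: [0.5555, 0.0305, 0.0563]
eef_rot: [0.584, 0.812, 0.001, 0.001]
ft_force: [0.2, 0.1, -1.0]
finger_gap: 0.0138
```

Request:
play_rows(
  fingers=[1,1],
  linear=[
    [0,0.03,0],
    [0,0,0],
  ],
  spin=[0,0],
)

```text
t: 21.35
position: [0.5557, 0.0308, 0.0559]
eef_rot: [0.584, 0.812, 0.0, 0.0]
ft_force: [-0.7, -0.1, -0.6]
finger_gap: 0.0137
```

Request:
play_rows(
  fingers=[1,1],
  linear=[
    [0,0.03,0],
    [0,0,0],
  ],
  spin=[0,0],
)

```text
t: 21.55
position: [0.5562, 0.031, 0.0558]
eef_rot: [0.584, 0.812, 0.0, 0.0]
ft_force: [-0.0, -0.5, -1.6]
finger_gap: 0.0139
```

Request:
play_rows(
  fingers=[1,1],
  linear=[
    [0,0.03,0],
    [0,0,0],
  ],
  spin=[0,0],
)

```text
t: 21.75
position: [0.5571, 0.0313, 0.0557]
eef_rot: [0.584, 0.812, 0.0, 0.0]
ft_force: [0.2, 0.3, -1.6]
finger_gap: 0.0139
```

Request:
play_rows(
  fingers=[1,1],
  linear=[
    [0,0.03,0],
    [0,0,0],
  ],
  spin=[0,0],
)

```text
t: 21.95
position: [0.5579, 0.0316, 0.0557]
eef_rot: [0.584, 0.812, 0.0, 0.0]
ft_force: [0.1, -0.2, -1.6]
finger_gap: 0.0141
```

Request:
play_rows(
  fingers=[1,1],
  linear=[
    [0,0.03,0],
    [0,0,0],
  ],
  spin=[0,0],
)

```text
t: 22.15
position: [0.5588, 0.0319, 0.0557]
eef_rot: [0.584, 0.812, 0.0, 0.0]
ft_force: [0.1, -0.1, -2.5]
finger_gap: 0.0137
```

Request:
play_rows(
  fingers=[1,1],
  linear=[
    [0,0.025,0],
    [0,0,0],
  ],
  spin=[0,0],
)

```text
t: 22.35
position: [0.5594, 0.0321, 0.0557]
eef_rot: [0.584, 0.812, 0.0, 0.0]
ft_force: [0.4, 1.0, -1.0]
finger_gap: 0.0139
```

Request:
play_rows(
  fingers=[1,1],
  linear=[
    [0,0.02,0],
    [0,0,0],
  ],
  spin=[0,0],
)

```text
t: 22.55
position: [0.5597, 0.0323, 0.0556]
eef_rot: [0.584, 0.812, -0.0, -0.0]
ft_force: [-0.6, -0.1, -1.4]
finger_gap: 0.0137
```

Request:
play_rows(
  fingers=[1,1,1],
  linear=[
    [0,0.02,0],
    [0,0,0],
    [0,0,0],
  ],
  spin=[0,0,0],
)

```text
t: 22.85
position: [0.5599, 0.0325, 0.0554]
eef_rot: [0.584, 0.812, -0.0, -0.001]
ft_force: [-2.7, -1.1, -2.3]
finger_gap: 0.0137
```

Request:
play_rows(
  fingers=[1,1,1],
  linear=[
    [0,0.02,0],
    [0,0,0],
    [0,0,0],
  ],
  spin=[0,0,0],
)

```text
t: 23.15
position: [0.56, 0.0326, 0.0553]
eef_rot: [0.584, 0.812, -0.001, -0.001]
ft_force: [-4.2, -2.0, -0.9]
finger_gap: 0.0138
```

Request:
play_rows(
  fingers=[1,1,1,1,1,1,1,1],
  linear=[
    [0,-0.1,0],
    [0,-0.2,0],
    [0,-0.4,0],
    [0,-0.5,0],
    [0,-0.5,0],
    [0,-0.3,0],
    [0,0,0],
    [0,0,0],
  ],
  spin=[0,0,0,0,0,0,0,0],
)

```text
t: 23.95
position: [0.5046, 0.0134, 0.0561]
eef_rot: [0.584, 0.812, 0.0, 0.001]
ft_force: [-0.2, -0.1, -1.6]
finger_gap: 0.0137
```

```bash
python3 shot.py 8; python3 - <<'E'
import cv2,numpy as np
t=cv2.imread("pics/top8.png"); s=cv2.imread("pics/side8.png")
z=lambda im,x,y,w,h,k:cv2.resize(im[y:y+h,x:x+w],None,fx=k,fy=k,interpolation=cv2.INTER_LANCZOS4)
cv2.imwrite("pics/zz8.png",np.hstack([z(t,245,145,36,45,11),z(s,285,150,36,45,11)]))
E
```

```text
24.05 [0.50494823 0.01352067 0.05605505] [5.83883557e-01 8.11837193e-01 2.87210849e-04 5.30180971e-04] [-0.19864296  0.06884119 -2.56971777]
```

View pics/zz8.png

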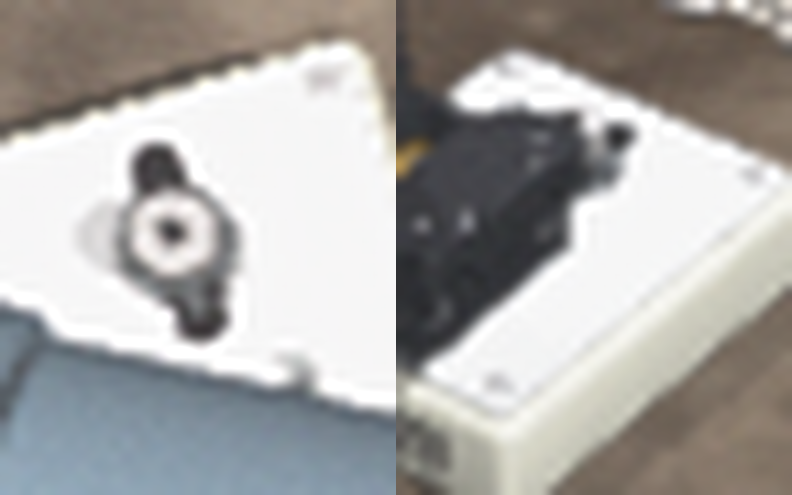

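The clip now rings the shaft head in the top view, at zoom (175,235). I'll back the fork out of the rails and lift it.

Request:
play_rows(
  fingers=[1,1,1,1,1,1,1,1,1],
  linear=[
    [0,-0.5,0],
    [0,-0.7,0],
    [0,-0.5,-0.1],
    [0,-0.2,-0.4],
    [0,0,-0.8],
    [0,0,-0.8],
    [0,0,-0.5],
    [0,0,0],
    [0,0,0],
  ],
  spin=[0,0,0,0,0,0,0,0,0],
)

```text
t: 24.95
position: [0.4504, -0.0045, 0.1336]
eef_rot: [0.584, 0.812, 0.0, 0.0]
ft_force: [0.0, 0.3, -2.3]
finger_gap: 0.0142
```

```bash
python3 shot.py 9; python3 - <<'E'
from h import *
t=cv2.imread("pics/top9.png"); s=cv2.imread("pics/side9.png")
z=lambda im,x,y,w,h,k:cv2.resize(im[y:y+h,x:x+w],None,fx=k,fy=k,interpolation=cv2.INTER_LANCZOS4)
cv2.imwrite("pics/zz9.png",np.hstack([z(t,245,145,36,45,11),z(s,285,140,36,45,11)]))
E
```

```text
25.05 [ 0.4494631  -0.00428339  0.13257611] [ 5.83853711e-01  8.11858304e-01 -3.08235105e-04 -9.18433858e-04] [ 0.80993668  0.23919865 -2.0506418 ]
```

View pics/zz9.png

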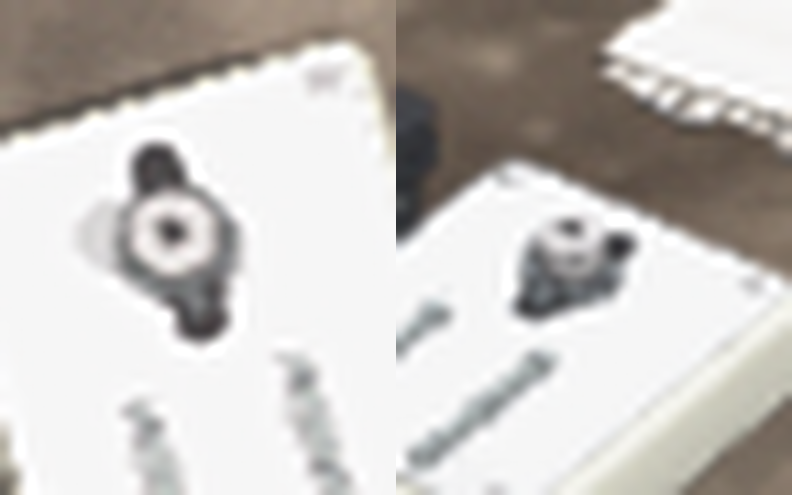

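Request:
play_rows(
  fingers=[1,1,1,1,1,1,1,1,1,1,1,1,1,1,1,1,1],
  linear=[
    [0,0,0],
    [0,0,0],
    [-0.4,-0.12,0],
    [-0.7,-0.21,0],
    [-0.75,-0.225,0],
    [-0.75,-0.225,0],
    [-0.75,-0.225,0],
    [-0.75,-0.225,0],
    [-0.75,-0.225,0],
    [-0.75,-0.225,0],
    [-0.75,-0.225,0],
    [-0.75,-0.225,0],
    [-0.7,-0.21,0],
    [-0.4,-0.12,0],
    [-0.15,-0.04,0],
    [0,0,0],
    [0,0,0],
  ],
  spin=[0.66,0.67,0,0,0,0,0,0,0,0,0,0,0,0,0,0,0],
)

```text
t: 26.75
position: [0.4307, -0.2645, 0.1334]
eef_rot: [0.626, 0.78, 0.0, -0.0]
ft_force: [0.8, 0.6, -2.1]
finger_gap: 0.0139
```

Request:
play_rows(
  fingers=[1,1,1,1,1,1,1,1,1],
  linear=[
    [0,0,0.4],
    [0,0,0.8],
    [0,0,0.8],
    [0,0,0.8],
    [0,0,0.5],
    [0,0,0.2],
    [0,0,0.1],
    [0,0,0],
    [0,0,0],
  ],
  spin=[0,0,0,0,0,0,0,0,0],
)

```text
t: 27.65
position: [0.4315, -0.2657, 0.0265]
eef_rot: [0.626, 0.78, -0.0, 0.001]
ft_force: [0.4, 0.3, -1.4]
finger_gap: 0.0138
```

Check the position over the mat before lowering.

```bash
python3 - <<'E'
from h import *
L=[]
for n,(x,y) in(("top",(335,190)),("side",(260,220))):
    im=imaging.capture(n); L.append(cv2.resize(im[y:y+80,x:x+80],None,fx=5,fy=5,interpolation=cv2.INTER_CUBIC))
cv2.imwrite("pics/z10.png",np.hstack(L)); print(read_state()['position'])
E
```

```text
[ 0.43147041 -0.26579555  0.02655887]
```

View pics/z10.png

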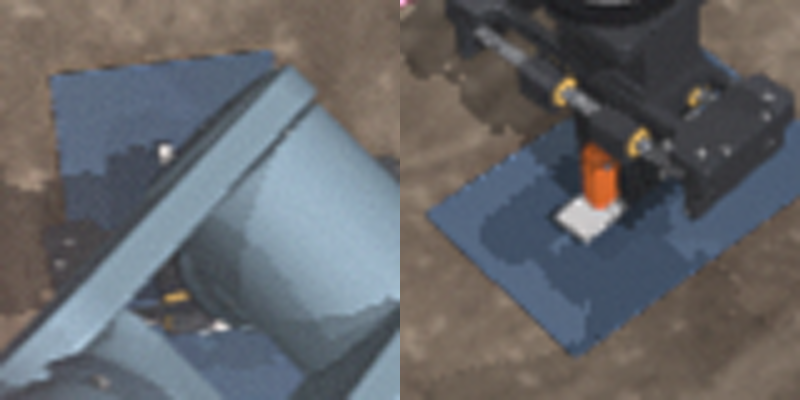

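The fork is well inside the mat: a prong at (165,150) in the top zoom and the blade's rear end at (588,215) in the side zoom.

Request:
play_rows(
  fingers=[1,1,1,1,1,1],
  linear=[
    [0,0,0.2],
    [0,0,0.14],
    [0,0,0.06],
    [0,0,0.03],
    [0,0,0],
    [0,0,0],
  ],
  spin=[0,0,0,0,0,0],
)

```text
t: 28.35
position: [0.4311, -0.2656, 0.0131]
eef_rot: [0.626, 0.78, -0.0, 0.0]
ft_force: [-0.9, 0.7, 3.0]
finger_gap: 0.0135
```

Request:
play_rows(
  fingers=[0.5,0,0,0,0,0,0,0,0,0,0,0],
  linear=[
    [0,0,0],
    [0,0,0],
    [0,0,0],
    [0,0,0],
    [0,0,0],
    [0,0,0],
    [0,0,0],
    [0,0,0],
    [0,0,0],
    [0,0,0],
    [0,0,0],
    [0,0,0],
  ],
  spin=[0,0,0,0,0,0,0,0,0,0,0,0],
)

```text
t: 29.55
position: [0.4309, -0.2653, 0.0128]
eef_rot: [0.626, 0.78, 0.0, -0.0]
ft_force: [-0.3, 0.0, -0.0]
finger_gap: 0.0883
```

Request:
play_rows(
  fingers=[0,0,0,0,0,0,0,0,0,0,0,0,0],
  linear=[
    [0,0,-0.3],
    [0,0,-0.6],
    [0,0,-1],
    [0,0,-1],
    [0,0,-1],
    [0,0,-1],
    [0,0,-1],
    [0,-0.5,-0.5],
    [0,-1,0],
    [0,-1,0],
    [0,-0.5,0],
    [0,0,0],
    [0,0,0],
  ],
  spin=[0,0,0,0,0,0,0,0,0,0,0,0,0],
)

```text
t: 30.85
position: [0.3433, -0.2849, 0.2055]
eef_rot: [0.627, 0.779, -0.0, 0.001]
ft_force: [0.7, 0.8, 0.8]
finger_gap: 0.0881
```

```bash
python3 - <<'E'
from h import *
L=[]
for n,(x,y) in(("top",(340,190)),("side",(260,220))):
    im=imaging.capture(n); cv2.imwrite(f"pics/{n}11.png",im); L.append(cv2.resize(im[y:y+80,x:x+80],None,fx=5,fy=5,interpolation=cv2.INTER_CUBIC))
cv2.imwrite("pics/z11.png",np.hstack(L))
for n in("top","side"):
    d=cv2.absdiff(cv2.imread(f"pics/{n}0.png"),cv2.imread(f"pics/{n}11.png")).max(2)
    cv2.imwrite(f"pics/d{n}.png",d)
E
```

```text
(no output)
```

View pics/z11.png

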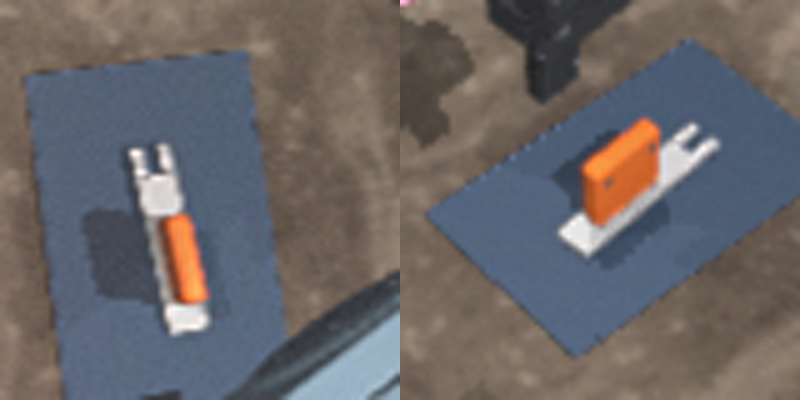

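View pics/top11.png

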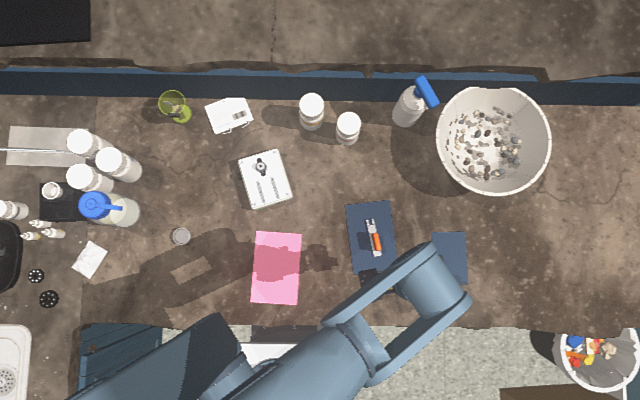

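```bash
python3 -c "
from bench import workorder; print(workorder.finish_job())"
```

```text
the job is handed in; nothing more can be done
None
```

The clip is home round the neck, and the fork is back flat on the larger dark mat and released. I handed the job in at about 31 s.

- **Push:** I found the rail centre by touching both rails with the fork, then pushed the clip along in steps of about 1 mm. The force peaked at about 7.2 N, against the 15 N limit. It dropped to about 0 N at the snap and rose again to about 4.6 N at a hard stop. That stop came about 14 mm after first contact (13.5 mm expected), and I stopped there. The fingers never touched the clip.
- **Last pictures:** The clip rings the shaft neck in both views. The fork lies flat inside the mat, and the jars and the dish look unmoved in the top view. The gripper is open and touching nothing.
- **Disagreements:** The two cameras disagreed by 5–8 mm in y at the stirrer, and the rail touches put the rails about 3 mm off the top-camera estimate, so I trusted the touch. The gripper hid the prongs and the clip's tail during the push, so how they met was judged by force and travel. In the final views the tail end was against the dark slot, so I did not measure the seating distance from pictures.

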